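Point out what goes into the customer's parcel

ROBOT

A 6-joint arm with a two-finger parallel gripper is mounted at the origin on a cart in front of the work surface, level with it; the furniture and walls round the work are solid. World frame = base frame: x ahead of the robot, y to its left, z up, the work surface at z = 0. Lengths are in m, angles in degrees, forces in N, time in s.
With the tool pointing down it reaches from about 0.325 to 0.85 m from the base axis. Payload 15.5 kg.
Tool frame: the origin (TCP) lies between the finger pads, 19 mm behind the fingertips; this is the grasp point; z points along the fingers, y is the line along which they close (so a half turn about z gives the same grasp; the last joint's range is limited). The gripper opens to 91 mm and grips with 3 to 60 N. Pads are 32 mm wide; open, the fingers measure 118 mm over their backs; the gripper's body (76 mm by 178 mm) begins 60 mm behind the grasp point.
Start: joints at [70.388, 28.281, 77.091, -0, 74.628, -5.472], TCP at [0.153, 0.606, 0.233] pointing down, gripper open.
Joint ranges: [-166.48, 166.48], [-47.26, 123.95], [12.59, 153.08], [-70.14, 250.14], [6.76, 159.57], [-176.63, 176.63]. Speed limits (degrees/s): [108.29, 108.29, 147.25, 172.46, 172.46, 172.46].

INTERFACE

Orientations are given as [roll, pitch, yaw] about the fixed x, y, z axes, in that order (R = Rz(yaw) Ry(pitch) Rx(roll)).
In Python, from bench import monitor, read_camera, job gives the robot as it stands.
- The arm moves only by the shell command python3 -m jog 'ROWS' [FORCE]. ROWS is JSON, a list of rows, each a list of 7 numbers: the turn, a rotation vector about the tool's x, y, z scaled (see below), then the shift along the tool's x, y, z scaled (see below), then the opening, from 0 (shut) to 1 (fully open). A call has 1 to 5 rows; each row shifts and turns the commanded pose from where the row before left it, along the tool's axes as they then stand; what a row does not reach is not made up. The controller multiplies each number of a shift by 120 mm and each number of a turn by 0.5 rad. A row lasts 1/12 s, in which the tool goes at most 41.7 mm and 7.16 degrees, less where a joint would pass 70% of its speed; a pose out of reach is approached as far as the arm can. A call with a number of a shift or a turn outside -1 to 1 is refused whole. A call with a gripper value outside its range is refused whole. The fingers move at their own pace and stop on an object; FORCE is the grip in N (left out, the last holds). Time passes only in rows, so rows that do not move let the fingers close. It gives the time, the measured TCP pose, the force, the opening and the grip force at its end, in the units of the state.
- monitor.sense(): the state, without advancing time (a new reading comes with each control period).
- read_camera(name): name is "scene" or "top"; returns a dict with "color" (420x560x3 uint8, red, green, blue), "intrinsics" (3x3 intrinsics, pixels), "view" (4x4, takes a point from world to camera coordinates). Camera axes: x right, y up, looking along -z (the intrinsics and any distortion apply to the point x, -y, -z); pixel columns grow to the right and rows downward; lengths in m; the calibration is good to about 2 mm. A picture is of the moment at which its call begins. There is no depth.
- job.close_job(): hands the job in; it is judged then, once.
The state is a dict: "time_s": time; "joint_positions": joint angles; "joint_vel": joint speeds; "tau": joint torques, N m; "tcp_pos": TCP position; "ee_rot": TCP orientation; "force": force on the tool from outside, world axes, zero at the start; "moment": the same for the moment, N m; "opening": finger opening in m; "gripper_force": force on a finger pad.
Only numpy, scipy, OpenCV 4.12 (cv2) and the standard library are available. Lean on these libraries where they do the work, as an engineer would, in place of code of your own. Each camera call takes 0.05 s, during which the arm holds its last target. There are 200 camera calls.

TASK

Show the new assistant how to pack the customer's order by pointing, without touching anything: first at the red stone on the table, then at the dark blue gift box it goes into, then at the roll of labels that seals the box. For each, bring the fingertips, pointing straight down, to a couple of centimetres above the thing's middle and stay there for two seconds. Travel from one to the next well above everything, so that you point at nothing else on the way, and finish with the hand raised well clear of the table.

Things in the scene. Friction and masses are not known exactly. Their poses are not given: they have to be found in the camera images.
- red_stone: the red polished palm stone, 40 x 40 x 22 mm, the only red stone lying on the table top (ignore stones in the trays behind). Loose, standing on the table; origin at the centre of its underside, z up.
- red_stone_top (a point): the middle of the top of the red stone, 22 mm above its underside; z up.
- blue_box: the dark blue gift box with lid, 45 x 60 x 28 mm. Loose, standing on the table; origin at the centre of its underside, z up.
- blue_box_top (a point): the middle of the top of the dark blue gift box, 28 mm above its underside; z up.
- label_roll: the off-white roll of labels lying flat, a ring 55 mm across and 22 mm high with a hole in its middle. Loose, standing on the table; origin at the centre of its underside, z up.
- label_roll_top (a point): the middle of the top of the label roll, 22 mm above its underside; z up.
- pink_stone: a pink polished palm stone, 56 x 62 x 30 mm, not part of the order. Loose, standing on the table; origin at the centre of its underside, z up.
- pink_stone_top (a point): the middle of the top of the pink stone, 30 mm above its underside; z up.
- brown_stone: a brown mottled palm stone, 50 x 56 x 28 mm, not part of the order. Loose, standing on the table; origin at the centre of its underside, z up.
- brown_stone_top (a point): the middle of the top of the brown stone, 28 mm above its underside; z up.
- kraft_box: a mid-brown gift box with lid, 52 x 52 x 36 mm, not part of the order. Loose, standing on the table; origin at the centre of its underside, z up.
- kraft_box_top (a point): the middle of the top of the brown box, 36 mm above its underside; z up.
- beige_box: a pale beige gift box with lid, 45 x 45 x 30 mm, not part of the order. Loose, standing on the table; origin at the centre of its underside, z up.
- beige_box_top (a point): the middle of the top of the beige box, 30 mm above its underside; z up.
- candle: a tea light in a grey metal cup, 38 mm across, 15 mm high, not part of the order. Loose, standing on the table; origin at the centre of its underside, z up.
- candle_top (a point): the middle of the top of the candle, 15 mm above its underside; z up.
- chip_jar: a small clear jar with a black lid, 46 mm across, 74 mm high, loose, at the back; a bystander. Origin at the centre of its underside.
- hammer: a small hammer with a wooden handle, 255 x 103 x 20 mm, lying loose along x at the right; a bystander. Origin under its middle.
- pen_pot: a green pot of pens, 81 x 79 x 146 mm, fixed, at the back; a bystander. Origin at the centre of its underside.

How it is judged:
By the outcome, as a careful person would: the job done as asked, in the order asked, and still so for the second after the job is handed in, with the robot touching nothing.
It also fails if it takes over 56 s, if anything falls off the work surface, if the arm or the gripper's body presses on something with over 40 N, if the wrist force passes 120 N, or if a joint passes its speed limit or range.

## Working session

There is one attempt and no reset: what is moved stays moved. The work goes in short steps, Python scripts to look and compute and a shell command to move; the robot and the scene stay as the last step left them, time stands still between calls to the robot, and variables do not carry over. Pictures are saved under pics/ and viewed, at most 10 in all, crops included, and the job is handed in when it is done.

```bash
ls; mkdir -p pics
python3 - <<'E'
from bench import monitor, read_camera
import cv2,numpy as np
print(monitor.sense())
for n in("scene","top"):
    c=read_camera(n); cv2.imwrite(f"pics/{n}0.png",c["color"][:,:,::-1]); print(c["intrinsics"],c["view"],[k for k in c])
    np.savez(f"{n}0.npz",**{k:c[k] for k in("color","intrinsics","view")})
E
```

```text
pics
{'time_s': 0.0, 'joint_positions': array([ 7.03874287e+01,  2.83147650e+01,  7.71296893e+01,  4.74274048e-05,
        7.46287739e+01, -5.47057698e+00]), 'joint_vel': array([-0.17788908, -0.07657827, -0.0215866 ,  0.10070701,  0.00794636,
       -0.02964971]), 'tau': array([-2.55345054e-03, -8.78767920e+01, -3.81860769e+01,  7.07150018e-02,
        5.27360290e-02, -8.58086423e-05]), 'tcp_pos': array([0.15255849, 0.60569908, 0.23212443]), 'ee_rot': array([-1.79927110e+02, -7.02668500e-03,  1.65857989e+02]), 'force': array([ 0.16753623,  0.03962978, -0.82471888]), 'moment': array([ 0.01969605, -0.04859961, -0.03323168]), 'gripper_force': 0.0, 'opening': 0.09103937915469729}
[[458.56001461   0.         281.55101754]
 [  0.         458.56001461 208.24427652]
 [  0.           0.           1.        ]] [[ 0.76600478 -0.64283296  0.00156908 -0.48475053]
 [ 0.38558315  0.46141419  0.7990135  -0.25785486]
 [-0.51435621 -0.61144316  0.60131103 -1.04663191]
 [ 0.          0.          0.          1.        ]] ['color', 'intrinsics', 'view']
[[417.25990753   0.         290.07709443]
 [  0.         417.25990753 210.63901412]
 [  0.           0.           1.        ]] [[-0.00269532 -0.99996552 -0.00785478 -0.02161219]
 [ 0.99512237 -0.00345668  0.09858768 -0.56848479]
 [-0.09861143 -0.00755074  0.99509737 -1.09910658]
 [ 0.          0.          0.          1.        ]] ['color', 'intrinsics', 'view']
```

View pics/scene0.png

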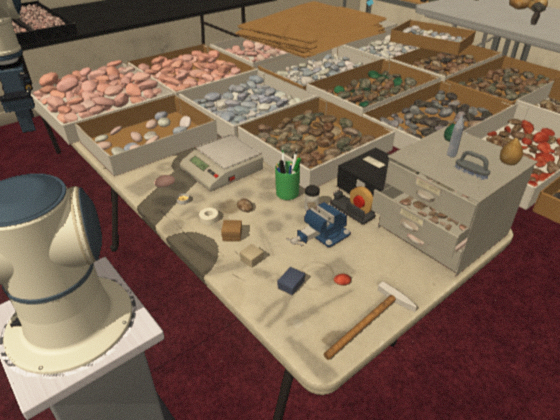

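View pics/top0.png

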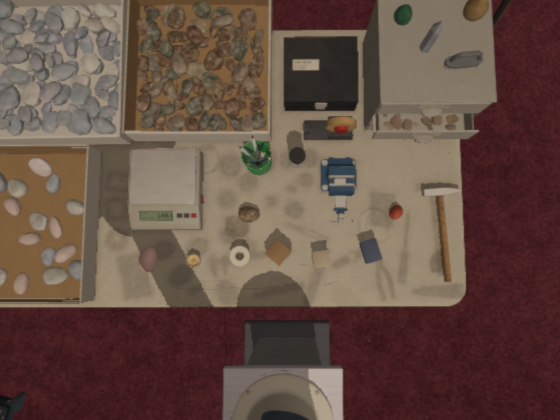

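The scene view shows the red stone at about (342,279), the blue box at (291,280) and the label roll at (209,214). In the top view they are at (396,212), (371,250) and (239,256). Next I measure from both views.

```bash
cat > meas.py <<'E'
import cv2,numpy as np
C={n:np.load(f"{n}0.npz") for n in("scene","top")}
F=np.diag([1,-1,-1])
def P(n): c=C[n]; return c["intrinsics"]@F@c["view"][:3]
def plane(n,uv,z):
    M=P(n); H=np.c_[M[:,:2],M[:,2]*z+M[:,3]]; w=np.linalg.solve(H,[*uv,1]); return w[:2]/w[2]
def blob(n,seed,f,r=24):
    im=C[n]["color"]; hsv=cv2.cvtColor(im,cv2.COLOR_RGB2HSV); m=f(hsv.astype(int)).astype(np.uint8)
    w=np.zeros_like(m); cv2.circle(w,seed,r,1,-1)
    cs=cv2.findContours(m&w,cv2.RETR_EXTERNAL,cv2.CHAIN_APPROX_NONE)[0]
    return max(cs,key=cv2.contourArea)
red=lambda h:((h[...,0]<8)|(h[...,0]>172))&(h[...,1]>150)&(h[...,2]>70)
blue=lambda h:(h[...,0]>95)&(h[...,0]<135)&(h[...,1]>60)
white=lambda h:(h[...,1]<55)&(h[...,2]>150)
if __name__=="__main__":
  for name,s,t,f,h in(("red",(342,279),(396,212),red,.022),("blue",(291,280),(371,250),blue,.028),("roll",(209,214),(239,256),white,.022)):
    c=[]
    for n,p in(("scene",s),("top",t)):
        b=blob(n,p,f); (x,y),sz,_=cv2.minAreaRect(b); mo=cv2.moments(cv2.convexHull(b)); uv=(mo["m10"]/mo["m00"],mo["m01"]/mo["m00"]); c.append(uv)
        print(name,n,np.round(uv,1),"rect",np.round([x,y,*sz],1),"half-height plane",plane(n,uv,h/2).round(4),"top plane",plane(n,uv,h).round(4))
    X=cv2.triangulatePoints(P("scene"),P("top"),*[np.array(u).reshape(2,1) for u in c]); print(" tri",(X[:3]/X[3]).ravel().round(4))
  v=[]
  for n,b in(("scene",(150,190,240,140)),("top",(180,140,260,150))):
    x,y,w,h=b; v.append(cv2.resize(C[n]["color"][y:y+h,x:x+w],None,fx=3,fy=3,interpolation=cv2.INTER_CUBIC)[:,:720])
    for nn,s,t,f in(("red",(342,279),(396,212),red),("blue",(291,280),(371,250),blue),("roll",(209,214),(239,256),white)):
      cv2.drawContours(v[-1],[(blob(n,s if n=="scene" else t,f)-[x,y])*3+1],-1,(0,255,0),1)
    cv2.imwrite(f"pics/{n}_c.png",v[-1][:,:,::-1])
E
python3 meas.py
```

```text
red scene [342.2 279. ] rect [342. 279.  10.  16.] half-height plane [ 0.5659 -0.3139] top plane [ 0.5575 -0.3208]
red top [395.6 212.1] rect [395.5 212.   12.   11. ] half-height plane [ 0.565 -0.312] top plane [ 0.564  -0.3093]
 tri [ 0.5659 -0.3129  0.0099]Traceback (most recent call last):
  File "meas.py", line 19, in <module>
    b=blob(n,p,f); (x,y),sz,_=cv2.minAreaRect(b); mo=cv2.moments(cv2.convexHull(b)); uv=(mo["m10"]/mo["m00"],mo["m01"]/mo["m00"]); c.append(uv)
  File "meas.py", line 11, in blob
    return max(cs,key=cv2.contourArea)
ValueError: max() iterable argument is empty
```

Run:
```python
from meas import *
for n,p in(("scene",(291,280)),("top",(371,250)),("scene",(209,214)),("top",(239,256)),("scene",(342,279)),("top",(396,212))):
    h=cv2.cvtColor(C[n]["color"],cv2.COLOR_RGB2HSV); print(n,p)
    for d in range(-14,15,2): print(h[p[1],p[0]+d].tolist(),end=" ")
    print()
```

```text
scene (291, 280)
[18, 43, 129] [108, 33, 94] [108, 35, 95] [110, 32, 96] [109, 37, 96] [104, 30, 95] [106, 33, 99] [111, 36, 93] [109, 43, 101] [115, 28, 99] [116, 42, 98] [98, 29, 71] [120, 20, 52] [48, 27, 48] [18, 74, 107] 
top (371, 250)
[17, 68, 139] [17, 67, 133] [16, 56, 78] [116, 28, 73] [117, 30, 76] [117, 30, 77] [117, 29, 78] [117, 29, 78] [120, 26, 79] [120, 26, 78] [117, 29, 78] [13, 31, 100] [17, 64, 152] [17, 66, 154] [18, 65, 153] 
scene (209, 214)
[20, 76, 164] [20, 82, 158] [20, 64, 227] [23, 56, 233] [22, 55, 235] [20, 74, 159] [22, 69, 136] [20, 72, 189] [22, 73, 207] [21, 60, 230] [22, 58, 236] [22, 67, 189] [21, 81, 101] [21, 68, 98] [18, 84, 136] 
top (239, 256)
[17, 68, 136] [17, 66, 136] [18, 61, 154] [17, 57, 180] [18, 57, 179] [17, 64, 131] [18, 73, 84] [17, 73, 87] [16, 73, 84] [18, 68, 109] [18, 56, 178] [18, 55, 180] [18, 59, 161] [17, 67, 133] [17, 67, 133] 
scene (342, 279)
[19, 79, 158] [21, 78, 151] [21, 80, 144] [7, 163, 177] [6, 189, 193] [6, 175, 217] [7, 184, 215] [5, 187, 200] [6, 193, 189] [7, 199, 179] [5, 186, 167] [7, 176, 113] [21, 74, 189] [21, 69, 199] [19, 78, 199] 
top (396, 212)
[17, 70, 124] [17, 69, 122] [16, 67, 126] [16, 74, 111] [6, 160, 78] [5, 181, 97] [6, 180, 115] [5, 173, 133] [6, 173, 143] [5, 174, 138] [9, 121, 139] [17, 68, 150] [18, 69, 147] [18, 69, 144] [18, 67, 149]
```

```bash
sed -i 's/^red=.*/red=lambda h:((h[...,0]<12)|(h[...,0]>172))\&(h[...,1]>110)/; s/^blue=.*/blue=lambda h:(h[...,0]>85)\&(h[...,0]<145)\&(h[...,1]>14)/; s/^white=.*/white=lambda h:(h[...,2]>150)\&(h[...,1]<64)/' meas.py; python3 meas.py
```

```text
red scene [342.1 278.8] rect [342.  278.5  16.   11. ] half-height plane [ 0.5661 -0.3134] top plane [ 0.5577 -0.3203]
red top [395.6 212. ] rect [395.5 212.   12.   14.8] half-height plane [ 0.5654 -0.3119] top plane [ 0.5644 -0.3092]
 tri [ 0.5661 -0.3126  0.0102]
blue scene [290.8 280.3] rect [290.9 279.9  19.1  26.5] half-height plane [ 0.4631 -0.2377] top plane [ 0.454  -0.2478]
blue top [370.4 250.6] rect [370.4 250.7  21.2  15.5] half-height plane [ 0.4604 -0.2402] top plane [ 0.4604 -0.2377]
 tri [ 0.4607 -0.2399  0.0173]
roll scene [207.7 213.5] rect [207.5 213.5  10.8  17.1] half-height plane [0.4547 0.1265] top plane [0.4477 0.1137]
roll top [239.1 255.9] rect [239.  256.   19.8  19.8] half-height plane [0.447  0.1156] top plane [0.4471 0.1142]
 tri [0.4475 0.114  0.022 ]
```

View pics/scene_c.png

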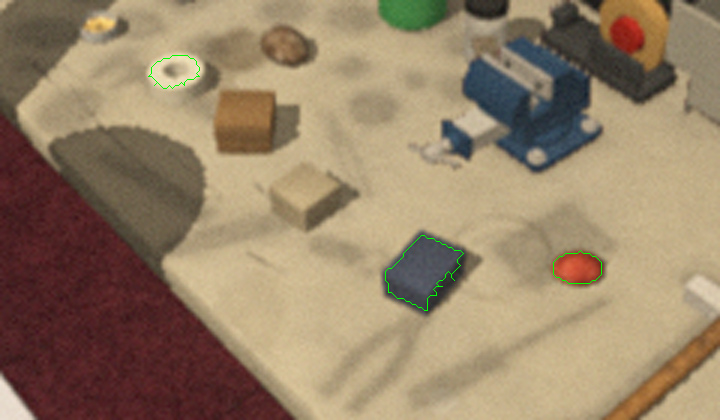

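View pics/top_c.png

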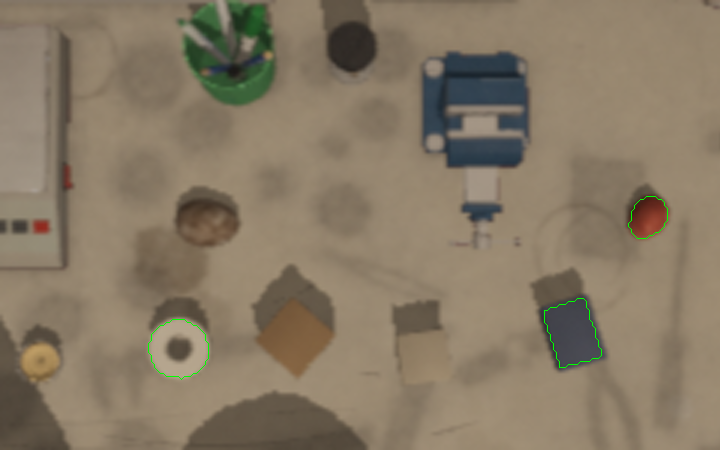

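Heights and sizes agree with the text, so the targets are:

| Thing | x, y of middle (m) | Top height (m) |
|---|---|---|
| Red stone | 0.566, -0.3125 | 0.022 |
| Blue box | 0.4605, -0.2385 | 0.028 |
| Label roll | 0.4475, 0.114 | 0.022 |

I shut the fingers and travel high (TCP z about 0.23) at constant orientation.

```bash
python3 -m jog '[[0,0,0,-0.07,-0.1,0,0],[0,0,0,-0.15,-0.19,0,0],[0,0,0,-0.15,-0.19,0,0],[0,0,0,-0.15,-0.19,0,0],[0,0,0,-0.15,-0.19,0,0]]' 10
python3 -m jog '[[0,0,0,-0.15,-0.19,0,0],[0,0,0,-0.15,-0.19,0,0],[0,0,0,-0.15,-0.19,0,0],[0,0,0,-0.15,-0.19,0,0],[0,0,0,-0.15,-0.19,0,0]]'
python3 -m jog '[[0,0,0,-0.15,-0.19,0,0],[0,0,0,-0.15,-0.19,0,0],[0,0,0,-0.15,-0.19,0,0],[0,0,0,-0.15,-0.19,0,0],[0,0,0,-0.15,-0.19,0,0]]'
```

```text
time_s: 0.52
tcp_pos: [0.2055, 0.4849, 0.2324]
ee_rot: [-180.0, -0.0, 165.9]
force: [0.9, 0.5, 0.0]
opening: 0.0606
gripper_force: 0.0
time_s: 0.93
tcp_pos: [0.265, 0.3524, 0.2326]
ee_rot: [-180.0, -0.0, 165.9]
force: [0.1, 0.3, -0.1]
opening: 0.0274
gripper_force: 0.0
time_s: 1.35
tcp_pos: [0.3244, 0.2199, 0.2327]
ee_rot: [-180.0, -0.0, 165.9]
force: [-0.1, -0.4, -0.1]
opening: 0.0006
gripper_force: 0.0
```

```bash
python3 -m jog '[[0,0,0,-0.15,-0.19,0,0],[0,0,0,-0.15,-0.19,0,0],[0,0,0,-0.15,-0.19,0,0],[0,0,0,-0.15,-0.19,0,0],[0,0,0,-0.15,-0.19,0,0]]'
python3 -m jog '[[0,0,0,-0.15,-0.19,0,0],[0,0,0,-0.15,-0.19,0,0],[0,0,0,-0.15,-0.19,0,0],[0,0,0,-0.15,-0.19,0,0],[0,0,0,-0.15,-0.19,0,0]]'
python3 -m jog '[[0,0,0,-0.15,-0.19,0,0],[0,0,0,-0.15,-0.19,0,0],[0,0,0,-0.15,-0.19,0,0],[0,0,0,-0.15,-0.19,0,0],[0,0,0,-0.15,-0.19,0,0]]'
python3 -m jog '[[0,0,0,-0.15,-0.19,0,0],[0,0,0,-0.15,-0.19,0,0],[0,0,0,-0.15,-0.19,0,0],[0,0,0,-0.08,-0.1,0,0],[0,0,0,0,0,0,0]]'
python3 -m jog '[[0,0,0,0,0,0,0],[0,0,0,0,0,0,0]]'
cat > left.py <<'E'
import numpy as np,sys
from bench import monitor
from scipy.spatial.transform import Rotation as R
s=monitor.sense(); t=np.array(list(map(float,sys.argv[1:4])))
print(s["time_s"],s["tcp_pos"].round(4),s["opening"],"units",(R.from_euler("xyz",s["ee_rot"],degrees=True).inv().apply(t-s["tcp_pos"])/.12).round(3))
E
python3 left.py .566 -.3125 .063
```

```text
time_s: 1.77
tcp_pos: [0.3839, 0.0873, 0.2327]
ee_rot: [-180.0, -0.0, 165.9]
force: [1.6, 0.9, 0.6]
opening: 0.0009
gripper_force: 0.0
time_s: 2.18
tcp_pos: [0.4433, -0.0453, 0.2326]
ee_rot: [180.0, -0.0, 165.8]
force: [-0.4, 1.6, -0.2]
opening: 0.0008
gripper_force: 0.0
time_s: 2.6
tcp_pos: [0.5027, -0.1777, 0.2325]
ee_rot: [180.0, -0.0, 165.8]
force: [0.7, 1.6, -0.9]
opening: 0.0012
gripper_force: 0.0
time_s: 3.02
tcp_pos: [0.5454, -0.2727, 0.2321]
ee_rot: [-180.0, 0.0, 165.8]
force: [-0.5, 0.1, 0.1]
opening: 0.0008
gripper_force: 0.0
time_s: 3.18
tcp_pos: [0.5441, -0.2691, 0.2324]
ee_rot: [180.0, -0.1, 165.9]
force: [-0.4, 0.8, -0.4]
opening: 0.0002
gripper_force: 0.0
3.1833 [ 0.5441 -0.2691  0.2324] 0.00023050863080315318 units [-0.267 -0.307  1.411]
```

```bash
python3 -m jog '[[0,0,0,-0.09,-0.1,0,0],[0,0,0,-0.09,-0.1,0,0],[0,0,0,-0.09,-0.1,0,0],[0,0,0,0,0,0,0],[0,0,0,0,0,0.1,0]]'
python3 -m jog '[[0,0,0,0,0,0.15,0],[0,0,0,0,0,0.15,0],[0,0,0,0,0,0.15,0],[0,0,0,0,0,0.15,0],[0,0,0,0,0,0.15,0]]'
python3 -m jog '[[0,0,0,0,0,0.15,0],[0,0,0,0,0,0.1,0],[0,0,0,0,0,0.05,0],[0,0,0,0,0,0,0],[0,0,0,0,0,0,0]]'
python3 left.py .566 -.3125 .063
```

```text
time_s: 3.6
tcp_pos: [0.568, -0.3126, 0.2225]
ee_rot: [-179.9, 0.2, 165.9]
force: [0.4, 0.9, 0.4]
opening: 0.0007
gripper_force: 0.0
time_s: 4.02
tcp_pos: [0.5667, -0.3112, 0.1302]
ee_rot: [180.0, -0.0, 165.9]
force: [0.1, -0.4, -0.3]
opening: 0.0007
gripper_force: 0.0
time_s: 4.43
tcp_pos: [0.5674, -0.3124, 0.0953]
ee_rot: [-180.0, 0.0, 165.9]
force: [-0.1, -0.3, 0.4]
opening: 0.0004
gripper_force: 0.0
4.4333 [ 0.5674 -0.3124  0.0953] 0.000359528057616516 units [ 0.011 -0.003  0.269]
```

```bash
python3 -m jog '[[0,0,0,0.01,0,0.1,0],[0,0,0,0,0,0.1,0],[0,0,0,0,0,0.06,0],[0,0,0,0,0,0,0],[0,0,0,0,0,0,0]]'
python3 left.py .566 -.3125 .063
python3 - <<'E'
from bench import read_camera
import cv2
c=read_camera("scene")["color"][190:330,200:440,::-1]; cv2.imwrite("pics/red1.png",cv2.resize(c,None,fx=3,fy=3))
E
```

```text
time_s: 4.85
tcp_pos: [0.5659, -0.3123, 0.0634]
ee_rot: [180.0, -0.0, 165.9]
force: [-0.4, -1.8, -0.0]
opening: 0.0004
gripper_force: 0.0
4.85 [ 0.5659 -0.3123  0.0634] 0.00035074729937666766 units [-0.001 -0.002  0.003]
```

View pics/red1.png

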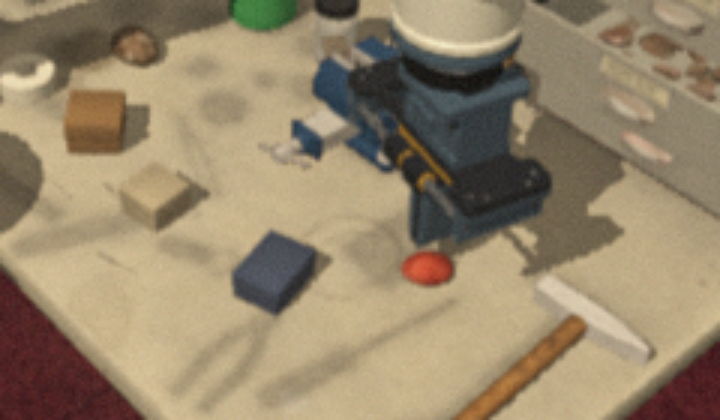

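The crop shows the closed fingers just above the red stone at (428,268), touching nothing. Now I hold for 2.5 s, rise, move over the blue box and start down.

```bash
python3 -m jog '[[0,0,0,0,0,0,0],[0,0,0,0,0,0,0],[0,0,0,0,0,0,0],[0,0,0,0,0,0,0],[0,0,0,0,0,0,0]]' >/dev/null
python3 -m jog '[[0,0,0,0,0,0,0],[0,0,0,0,0,0,0],[0,0,0,0,0,0,0],[0,0,0,0,0,0,0],[0,0,0,0,0,0,0]]' >/dev/null
python3 -m jog '[[0,0,0,0,0,0,0],[0,0,0,0,0,0,0],[0,0,0,0,0,0,0],[0,0,0,0,0,0,0],[0,0,0,0,0,0,0]]' >/dev/null
python3 -m jog '[[0,0,0,0,0,0,0],[0,0,0,0,0,0,0],[0,0,0,0,0,0,0],[0,0,0,0,0,0,0],[0,0,0,0,0,0,0]]' >/dev/null
python3 -m jog '[[0,0,0,0,0,0,0],[0,0,0,0,0,0,0],[0,0,0,0,0,0,0],[0,0,0,0,0,0,0],[0,0,0,0,0,0,0]]' >/dev/null
python3 -m jog '[[0,0,0,0,0,0,0],[0,0,0,0,0,0,0],[0,0,0,0,0,0,0],[0,0,0,0,0,0,0],[0,0,0,0,0,0,0]]'
python3 -m jog '[[0,0,0,0,0,-0.1,0],[0,0,0,0,0,-0.15,0],[0,0,0,0,0,-0.15,0],[0,0,0,0,0,-0.15,0],[0,0,0,0,0,-0.15,0]]'
python3 -m jog '[[0,0,0,0,0,-0.15,0],[0,0,0,0,0,-0.15,0],[0,0,0,0,0,-0.15,0],[0,0,0,0,0,-0.15,0],[0,0,0,0,0,-0.1,0]]'
python3 -m jog '[[0,0,0,0,0,0,0],[0,0,0,0.1,0.04,0,0],[0,0,0,0.15,0.06,0,0],[0,0,0,0.15,0.06,0,0],[0,0,0,0.15,0.06,0,0]]'
python3 -m jog '[[0,0,0,0.15,0.06,0,0],[0,0,0,0.15,0.05,0,0],[0,0,0,0.1,0.04,0,0],[0,0,0,0.05,0.01,0,0],[0,0,0,0,0,0,0]]'
python3 -m jog '[[0,0,0,0,0,0,0],[0,0,0,0,0,0,0]]'
python3 left.py .4605 -.2385 .069
```

```text
time_s: 7.4
tcp_pos: [0.566, -0.3123, 0.0635]
ee_rot: [180.0, -0.0, 165.9]
force: [-0.1, -0.2, -0.1]
opening: 0.0007
gripper_force: 0.0
time_s: 7.82
tcp_pos: [0.5661, -0.3124, 0.1494]
ee_rot: [-180.0, 0.0, 165.9]
force: [0.6, -0.7, -0.0]
opening: 0.0005
gripper_force: 0.0
time_s: 8.23
tcp_pos: [0.5663, -0.3126, 0.2344]
ee_rot: [-180.0, 0.1, 165.9]
force: [0.5, -0.2, -0.6]
opening: 0.0004
gripper_force: 0.0
time_s: 8.65
tcp_pos: [0.5075, -0.2699, 0.2312]
ee_rot: [180.0, -0.0, 165.9]
force: [-0.1, -0.3, 0.3]
opening: 0.0006
gripper_force: 0.0
time_s: 9.07
tcp_pos: [0.4599, -0.2383, 0.2316]
ee_rot: [180.0, -0.0, 165.9]
force: [0.5, -0.7, 0.2]
opening: 0.0005
gripper_force: 0.0
time_s: 9.23
tcp_pos: [0.4615, -0.2393, 0.2315]
ee_rot: [-180.0, 0.0, 165.9]
force: [0.2, -0.4, -0.3]
opening: 0.0004
gripper_force: 0.0
9.2333 [ 0.4615 -0.2393  0.2315] 0.00041684047311026676 units [0.011 0.005 1.355]
```

```bash
python3 -m jog '[[0,0,0,0.01,0.005,0.1,0],[0,0,0,0,0,0.15,0],[0,0,0,0,0,0.15,0],[0,0,0,0,0,0.15,0],[0,0,0,0,0,0.15,0]]'
python3 -m jog '[[0,0,0,0,0,0.15,0],[0,0,0,0,0,0.15,0],[0,0,0,0,0,0.15,0],[0,0,0,0,0,0.1,0],[0,0,0,0,0,0.06,0]]'
python3 -m jog '[[0,0,0,0,0,0.04,0],[0,0,0,0,0,0,0],[0,0,0,0,0,0,0],[0,0,0,0,0,0,0],[0,0,0,0,0,0,0]]'
python3 left.py .4605 -.2385 .069
for i in 1; do :; done
python3 -m jog '[[0,0,0,0,0,0,0],[0,0,0,0,0,0,0],[0,0,0,0,0,0,0],[0,0,0,0,0,0,0],[0,0,0,0,0,0,0]]' >/dev/null
python3 -m jog '[[0,0,0,0,0,0,0],[0,0,0,0,0,0,0],[0,0,0,0,0,0,0],[0,0,0,0,0,0,0],[0,0,0,0,0,0,0]]' >/dev/null
python3 -m jog '[[0,0,0,0,0,0,0],[0,0,0,0,0,0,0],[0,0,0,0,0,0,0],[0,0,0,0,0,0,0],[0,0,0,0,0,0,0]]' >/dev/null
python3 -m jog '[[0,0,0,0,0,0,0],[0,0,0,0,0,0,0],[0,0,0,0,0,0,0],[0,0,0,0,0,0,0],[0,0,0,0,0,0,0]]' >/dev/null
python3 -m jog '[[0,0,0,0,0,0,0],[0,0,0,0,0,0,0],[0,0,0,0,0,0,0],[0,0,0,0,0,0,0],[0,0,0,0,0,0,0]]' >/dev/null
python3 -m jog '[[0,0,0,0,0,0,0],[0,0,0,0,0,0,0],[0,0,0,0,0,0,0],[0,0,0,0,0,0,0],[0,0,0,0,0,0,0]]'
```

```text
time_s: 9.65
tcp_pos: [0.4605, -0.2385, 0.1466]
ee_rot: [-180.0, 0.0, 165.9]
force: [0.7, 0.5, 1.0]
opening: 0.0004
gripper_force: 0.0
time_s: 10.07
tcp_pos: [0.4599, -0.2381, 0.0726]
ee_rot: [180.0, -0.1, 165.9]
force: [0.1, 0.2, 0.3]
opening: 0.0005
gripper_force: 0.0
time_s: 10.48
tcp_pos: [0.4602, -0.2382, 0.0702]
ee_rot: [-180.0, 0.1, 165.9]
force: [-0.2, 0.4, 0.5]
opening: 0.0003
gripper_force: 0.0
10.4833 [ 0.4602 -0.2382  0.0702] 0.0003304845156813005 units [-0.003 -0.002  0.01 ]
time_s: 12.98
tcp_pos: [0.4598, -0.238, 0.0695]
ee_rot: [-180.0, -0.0, 165.9]
force: [1.0, 0.1, 0.8]
opening: 0.0006
gripper_force: 0.0
```

```bash
python3 -m jog '[[0,0,0,0,0,-0.1,0],[0,0,0,0,0,-0.15,0],[0,0,0,0,0,-0.15,0],[0,0,0,0,0,-0.15,0],[0,0,0,0,0,-0.15,0]]' >/dev/null
python3 -m jog '[[0,0,0,0,0,-0.15,0],[0,0,0,0,0,-0.15,0],[0,0,0,0,0,-0.15,0],[0,0,0,0,0,-0.15,0],[0,0,0,0,0,-0.06,0]]' 
python3 -m jog '[[0,0,0,0,0,0,0],[0,0,0,0.03,0.1,0,0],[0,0,0,0.055,0.19,0,0],[0,0,0,0.055,0.19,0,0],[0,0,0,0.055,0.19,0,0]]' >/dev/null
python3 -m jog '[[0,0,0,0.055,0.19,0,0],[0,0,0,0.055,0.19,0,0],[0,0,0,0.055,0.19,0,0],[0,0,0,0.055,0.19,0,0],[0,0,0,0.055,0.19,0,0]]'
python3 -m jog '[[0,0,0,0.055,0.19,0,0],[0,0,0,0.055,0.19,0,0],[0,0,0,0.055,0.19,0,0],[0,0,0,0.055,0.19,0,0],[0,0,0,0.055,0.19,0,0]]'
python3 -m jog '[[0,0,0,0.055,0.19,0,0],[0,0,0,0.02,0.06,0,0],[0,0,0,0,0,0,0],[0,0,0,0,0,0,0],[0,0,0,0,0,0,0]]'
python3 left.py .4475 .114 .063
```

```text
time_s: 13.82
tcp_pos: [0.4604, -0.2383, 0.2349]
ee_rot: [-179.9, 0.1, 165.9]
force: [0.5, 0.3, 0.5]
opening: 0.0004
gripper_force: 0.0
time_s: 14.65
tcp_pos: [0.4514, -0.0338, 0.2314]
ee_rot: [180.0, -0.1, 165.9]
force: [-0.5, -0.1, 0.1]
opening: 0.0002
gripper_force: 0.0
time_s: 15.07
tcp_pos: [0.4471, 0.0845, 0.2315]
ee_rot: [-180.0, -0.1, 165.9]
force: [0.1, -0.6, -0.4]
opening: 0.0002
gripper_force: 0.0
time_s: 15.48
tcp_pos: [0.4467, 0.1136, 0.2322]
ee_rot: [-180.0, -0.0, 165.8]
force: [-0.2, 0.3, -0.6]
opening: 0.0004
gripper_force: 0.0
15.4833 [0.4467 0.1136 0.2322] 0.0003921007523459669 units [-0.007  0.006  1.41 ]
```

```bash
python3 -m jog '[[0,0,0,-0.005,0.005,0.1,0],[0,0,0,0,0,0.15,0],[0,0,0,0,0,0.15,0],[0,0,0,0,0,0.15,0],[0,0,0,0,0,0.15,0]]'
python3 -m jog '[[0,0,0,0,0,0.15,0],[0,0,0,0,0,0.15,0],[0,0,0,0,0,0.15,0],[0,0,0,0,0,0.15,0],[0,0,0,0,0,0.07,0]]'
python3 -m jog '[[0,0,0,0,0,0.04,0],[0,0,0,0,0,0,0],[0,0,0,0,0,0,0],[0,0,0,0,0,0,0],[0,0,0,0,0,0,0]]'
python3 left.py .4475 .114 .063
python3 -m jog '[[0,0,0,0,0,0,0],[0,0,0,0,0,0,0],[0,0,0,0,0,0,0],[0,0,0,0,0,0,0],[0,0,0,0,0,0,0]]' >/dev/null
python3 -m jog '[[0,0,0,0,0,0,0],[0,0,0,0,0,0,0],[0,0,0,0,0,0,0],[0,0,0,0,0,0,0],[0,0,0,0,0,0,0]]' >/dev/null
python3 -m jog '[[0,0,0,0,0,0,0],[0,0,0,0,0,0,0],[0,0,0,0,0,0,0],[0,0,0,0,0,0,0],[0,0,0,0,0,0,0]]' >/dev/null
python3 -m jog '[[0,0,0,0,0,0,0],[0,0,0,0,0,0,0],[0,0,0,0,0,0,0],[0,0,0,0,0,0,0],[0,0,0,0,0,0,0]]' >/dev/null
python3 -m jog '[[0,0,0,0,0,0,0],[0,0,0,0,0,0,0],[0,0,0,0,0,0,0],[0,0,0,0,0,0,0],[0,0,0,0,0,0,0]]' >/dev/null
python3 -m jog '[[0,0,0,0,0,0,0],[0,0,0,0,0,0,0],[0,0,0,0,0,0,0],[0,0,0,0,0,0,0],[0,0,0,0,0,0,0]]'
python3 - <<'E'
from bench import read_camera
import cv2
c=read_camera("scene")["color"][140:300,120:380,::-1]; cv2.imwrite("pics/roll1.png",cv2.resize(c,None,fx=3,fy=3))
E
```

```text
time_s: 15.9
tcp_pos: [0.4478, 0.1136, 0.1479]
ee_rot: [-180.0, 0.0, 165.8]
force: [0.5, -0.3, 0.5]
opening: 0.0004
gripper_force: 0.0
time_s: 16.32
tcp_pos: [0.4471, 0.1136, 0.0666]
ee_rot: [-180.0, -0.1, 165.8]
force: [0.1, 0.2, 0.7]
opening: 0.0007
gripper_force: 0.0
time_s: 16.73
tcp_pos: [0.4483, 0.1147, 0.0643]
ee_rot: [180.0, 0.1, 165.9]
force: [-0.1, 0.5, 0.0]
opening: 0.0004
gripper_force: 0.0
16.7333 [0.4483 0.1147 0.0643] 0.0003696272994312458 units [ 0.005 -0.007  0.011]
time_s: 19.23
tcp_pos: [0.4478, 0.1147, 0.0635]
ee_rot: [-180.0, 0.0, 165.9]
force: [-0.0, 0.4, 0.6]
opening: 0.0008
gripper_force: 0.0
```

View pics/roll1.png

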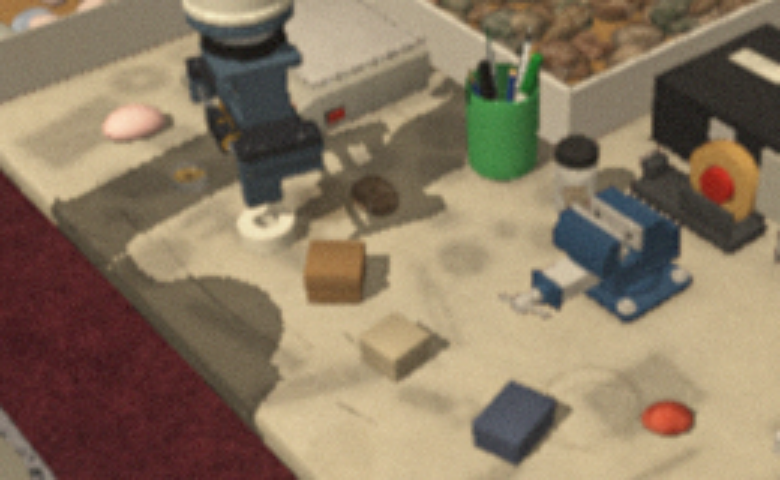

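The fingers stand just above the roll at (265,225), and nothing has moved. I raise the hand, let it settle and hand in.

```bash
python3 -m jog '[[0,0,0,0,0,-0.1,0],[0,0,0,0,0,-0.15,0],[0,0,0,0,0,-0.15,0],[0,0,0,0,0,-0.15,0],[0,0,0,0,0,-0.15,0]]' >/dev/null
python3 -m jog '[[0,0,0,0,0,-0.15,0],[0,0,0,0,0,-0.15,0],[0,0,0,0,0,-0.15,0],[0,0,0,0,0,-0.15,0],[0,0,0,0,0,-0.15,0]]' >/dev/null
python3 -m jog '[[0,0,0,0,0,-0.15,0],[0,0,0,0,0,-0.1,0],[0,0,0,0,0,-0.05,0],[0,0,0,0,0,0,0],[0,0,0,0,0,0,0]]' >/dev/null
python3 -m jog '[[0,0,0,0,0,0,0],[0,0,0,0,0,0,0],[0,0,0,0,0,0,0],[0,0,0,0,0,0,0],[0,0,0,0,0,0,0]]'
python3 -c "
from bench import job
print(job.close_job())"
```

```text
time_s: 20.95
tcp_pos: [0.4477, 0.1147, 0.2732]
ee_rot: [-180.0, -0.0, 165.9]
force: [0.1, 0.4, -0.0]
opening: 0.0005
gripper_force: 0.0
the job is handed in; nothing more can be done
None
```

The arm pointed at the red stone, the dark blue box and the label roll in that order, about 2 cm above each for over two seconds, touching nothing; the hand finished with its fingertips about 25 cm above the table, and the job was handed in at about 21 s.

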